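# Sweep the used caps off the fixture into the scrap tray

## Robot

A 7-joint arm with a two-finger parallel gripper is mounted at the origin on the work surface. World frame = base frame: x ahead of the robot, y to its left, z up, the work surface at z = 0. Lengths are in m, angles in rad, forces in N, time in s.
With the tool pointing down it reaches from about 0.4 to 0.875 m from the base axis. Payload 19.3 kg.
Tool frame: the origin (TCP) lies at the very end of the fingers, on their centre line; the grasp point (between the pads) lies 19 mm behind it; z points along the fingers, y is the line along which they close (so a half turn about z gives the same grasp; the last joint's range is limited). The gripper opens to 85 mm and grips with 20 to 120 N. Pads are 22 mm wide; open, the fingers measure 114 mm over their backs; the gripper's body (76 mm by 85 mm) begins 54 mm behind the grasp point. The pads swing forward as they close: fully open they stand 13 mm farther back than shut.
Start: joints at [1.192, 0.521, -0.036, 1.599, 0.021, 1.021, -0.113], TCP at [0.19, -0.595, 0.231] pointing down, gripper open.
Joint ranges: [-2.91, 2.91], [-0.3, 2.13], [-1.5, 1.42], [0.17, 2.43], [-1.26, 4.41], [0.16, 1.93], [-2.52, 2.52]. Speed limits (rad/s): [1.89, 1.89, 2.39, 2.39, 3.01, 3.01, 3.01].

## Interface

Orientations are given as a unit quaternion [x, y, z, w].
In Python, from workcell import monitor, snapshot, workorder gives the robot as it stands. The module is installed in compiled form; this text tells all that it offers.
- The arm moves only by the shell command python3 -m creep 'ROWS' [FORCE]. ROWS is JSON, a list of rows, each a list of 7 numbers: the shift along the tool's x, y, z in cm, then the turn, a rotation vector about the tool's x, y, z in degrees, then the opening, from 0 (shut) to 1 (fully open). In form: [[tx, ty, tz, ax, ay, az, grip], ...]. A call has exactly 8 rows; each row shifts and turns the commanded pose from where the row before left it, along the tool's axes as they then stand; what a row does not reach is not made up. A row lasts 1/8 s, in which the tool goes at most 62.5 mm and 10.7 degrees, less where a joint would pass 70% of its speed; a pose out of reach is approached as far as the arm can. A call with a gripper value outside its range is refused whole. The fingers move at their own pace and stop on an object; FORCE is the grip in N (left out, the last holds). Time passes only in rows, so rows that do not move let the fingers close, or fill a call up. It gives the time, the measured TCP pose, the force, the opening and the grip force at its end, in the units of the state.
- monitor.state(): the state, without advancing time (a new reading comes with each control period).
- snapshot(name): name is "side" or "top"; returns a dict with "image" (400x640x3 uint8, red, green, blue), "mtx" (3x3 intrinsics, pixels), "extrinsics" (4x4, takes a point from camera to world coordinates). Camera axes: x right, y down, z forward; pixel columns grow to the right and rows downward; lengths in m; the calibration is good to about 2 mm. A picture is of the moment at which its call begins. There is no depth.
- workorder.finish_job(): hands the job in; it is judged then, once.
The state is a dict: "time": time; "q": joint angles; "joint_vel": joint speeds; "effort": joint torques, N m; "tcp_pos": TCP position; "eef_rot": TCP orientation; "wrist_force": force on the tool from outside, world axes, zero at the start; "moment": the same for the moment, N m; "opening": opening from 0.0 (shut) to 1.0 (fully open); "gripper_force": force on a finger pad.
Only numpy, scipy, OpenCV 4.12 (cv2) and the standard library are available. Lean on these libraries where they do the work, as an engineer would, in place of code of your own. Each camera call takes 0.05 s, during which the arm holds its last target. There are 200 camera calls.

## Task

Clear the dispensing fixture: with the fingertips, sweep the three used orange caps along the aluminium deck and off its open end into the blue scrap tray. Push them only, do not pick any of them up, and leave the black potted module standing where it is and everything else on the bench undisturbed.

Things in the scene. Friction and masses are not known exactly. Their poses are not given: they have to be found in the camera images.
- deck: fixed dispensing fixture: white block, smooth flat aluminium top 230 mm (own x) by 220 mm (own y), 40 mm above the bench. Black rails 4 mm thick, 6 mm high stand along its front and back edges (x = -113 and +113 mm); its two ends (y = -110 and +110 mm) are open, without a lip. Origin: centre of its underside, on the bench; x away from the robot, y along the sweep, z up
- tray: fixed open scrap tray, blue plastic, 240 mm (own x) by 120 mm (own y) by 36 mm high, walls and floor 4 mm. Stands 1 mm from one of the deck's two open ends (either one), square to it and centred on it, its rim 4 mm below the deck's top. Origin: centre of its underside, axes parallel to the deck's
- case: fixed shut kit case, black with a grey ribbed lid, 240 x 120 x 36 mm, standing 1 mm from the deck's other open end; not for scrap. Origin: centre of its underside, axes parallel to the deck's
- cap1: used protective cap, orange plastic, loose, about 15 g: a square flange 24 x 24 x 12 mm with a round stub 16 mm across and 6 mm high on top, 18 mm tall in all. Starts stub up on the deck at any yaw. Origin on its axis, 8 mm above its underside. Pushed off-centre it turns and can slip sideways off the fingers
- cap2: used protective cap, orange plastic, loose, about 15 g: a square flange 24 x 24 x 12 mm with a round stub 16 mm across and 6 mm high on top, 18 mm tall in all. Starts stub up on the deck at any yaw. Origin on its axis, 8 mm above its underside. Pushed off-centre it turns and can slip sideways off the fingers
- cap3: used protective cap, orange plastic, loose, about 15 g: a square flange 24 x 24 x 12 mm with a round stub 16 mm across and 6 mm high on top, 18 mm tall in all. Starts stub up on the deck at any yaw. Origin on its axis, 8 mm above its underside. Pushed off-centre it turns and can slip sideways off the fingers
- module: finished potted module standing loose on the deck, 0.12 kg: green board 30 mm (own x) by 46 mm (own y), black block, brass pins on top up to 28 mm. Its x is nearly the deck's x. Caps and module lie in four lanes along the deck's y, one each, at about x = -78, -26, 26 and 78 mm on the deck, so each cap can be swept straight past the others. Origin: centre of its underside
- can: resin can, steel with a paper band, 84 mm across, 100 mm tall, loose on the left of the bench. Origin: centre of its underside
- cup: white plastic cup, 80 mm across the rim, 85 mm tall, loose at the back of the bench. Origin: centre of its underside
- tape: yellow ring-shaped roll, 90 mm across, 24 mm tall, loose at the back of the bench. Origin: centre of its underside
- driver: red-handled screwdriver, about 200 mm long, lying loose on the left of the bench. x axis along it
- jar: amber glass jar with a black cap, 60 mm across, 80 mm tall, loose on the right of the bench. Origin: centre of its underside

How it is judged:
By the outcome, as a careful person would: the job done as asked, in the order asked, and still so for the second after the job is handed in, with the robot touching nothing.
It also fails if it takes over 61 s, if anything falls off the work surface, if the arm or the gripper's body presses on something with over 40 N, if the wrist force passes 120 N, or if a joint passes its speed limit or range.

## Working session

There is one attempt and no reset: what is moved stays moved. The work goes in short steps, Python scripts to look and compute and a shell command to move; the robot and the scene stay as the last step left them, time stands still between calls to the robot, and variables do not carry over. Pictures are saved under pics/ and viewed, at most 10 in all, crops included, and the job is handed in when it is done.

```bash
mkdir -p pics; python3 - <<'E'
from workcell import monitor, snapshot
import cv2,numpy as np
for n in("top","side"):
    s=snapshot(n); cv2.imwrite(f"pics/{n}0.png",s["image"][:,:,::-1]); np.savez(f"{n}0.npz",**s); print(n,s["mtx"].tolist(),np.round(s["extrinsics"],4).tolist())
st=monitor.state();print(st["time"],st["tcp_pos"],st["eef_rot"],st["opening"])
E
```

```text
top [[503.0962225695736, 0.0, 320.19367924725907], [0.0, 503.0962225695736, 191.01579396249488], [0.0, 0.0, 1.0]] [[-0.0217, -0.9863, 0.1634, 0.4219], [-0.9996, 0.0187, -0.0198, 0.0091], [0.0164, -0.1638, -0.9864, 1.4553], [0.0, 0.0, 0.0, 1.0]]
side [[368.3001149490857, 0.0, 322.5463664761571], [0.0, 368.3001149490857, 197.5967002817366], [0.0, 0.0, 1.0]] [[-0.9134, -0.227, 0.3378, 0.2845], [-0.407, 0.5139, -0.7552, 0.8041], [-0.0021, -0.8273, -0.5618, 0.6694], [0.0, 0.0, 0.0, 1.0]]
0.1 [ 0.18980354 -0.59516917  0.23079378] [ 9.88106939e-01  1.53767449e-01 -1.19199923e-04 -4.83815876e-04] 1.0006142265720632
```

View pics/top0.png

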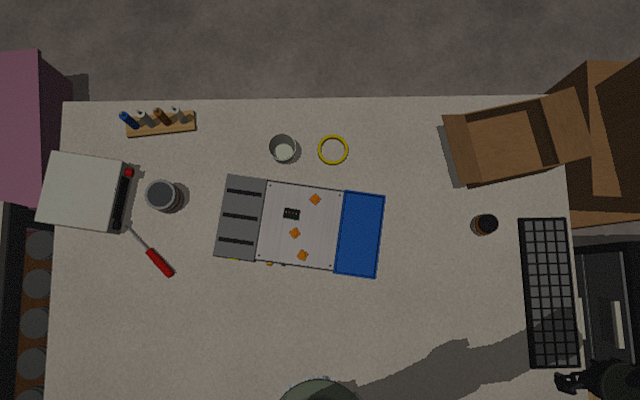

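View pics/side0.png

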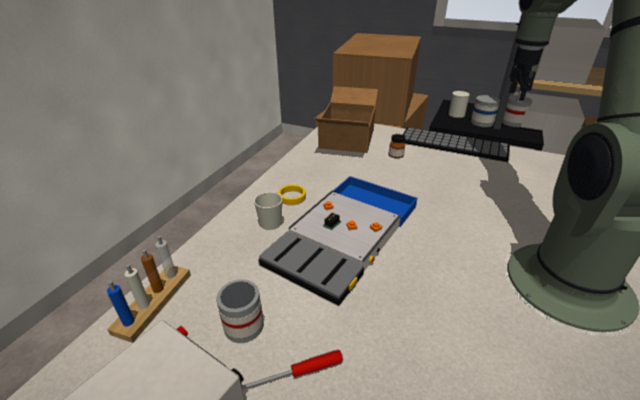

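The top view shows the tray on the right (about px 360,233, -y side) and the grey case on the left. The caps are at about (315,199), (294,233) and (302,255), and the module at (291,214). I'll enlarge the deck.

```bash
python3 - <<'E'
import cv2
im=cv2.imread("pics/top0.png")[170:285,205:395]
cv2.imwrite("pics/crop0.png",cv2.resize(im,None,fx=4,fy=4,interpolation=cv2.INTER_CUBIC))
E
```

```text
(no output)
```

View pics/crop0.png

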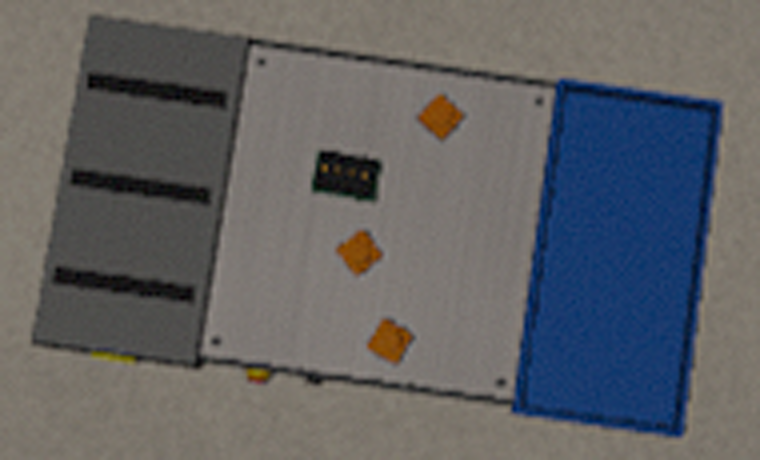

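```bash
cat > h.py <<'E'
import numpy as np, cv2
from scipy.spatial.transform import Rotation as R
def px(s,u,v,z):
    K,E=s["mtx"],s["extrinsics"]
    d=E[:3,:3]@np.linalg.inv(K)@[u,v,1]; o=E[:3,3]
    return o+d*(z-o[2])/d[2]
# deck frame: origin c, angle a (deck x axis direction)
def todeck(p,c,a): 
    d=np.asarray(p)[:2]-c; return np.array([d[0]*np.cos(a)+d[1]*np.sin(a),-d[0]*np.sin(a)+d[1]*np.cos(a)])
def toworld(q,c,a): return c+np.array([q[0]*np.cos(a)-q[1]*np.sin(a),q[0]*np.sin(a)+q[1]*np.cos(a)])
E
cat > m.py <<'E'
from h import *
s=np.load("top0.npz")
g=lambda u,v,z:px(s,205+(u+.5)/4-.5,170+(v+.5)/4-.5,z)[:2]
D=[g(*p,.042) for p in[(248,40),(556,82),(516,403),(200,362)]]
T=[g(*p,.036) for p in[(558,80),(721,102),(682,435),(514,411)]]
for Q in(D,T):
    print(np.round(Q,4).tolist(),[round(float(np.linalg.norm(Q[i]-Q[(i+1)%4])),4) for i in range(4)])
f=lambda Q:np.arctan2(*((Q[0]-Q[3]+Q[1]-Q[2])[::-1]))
e=lambda Q:np.arctan2(*((Q[0]-Q[1]+Q[3]-Q[2])[::-1]))-np.pi/2
print("ang",np.degrees([f(D),e(D),f(T),e(T)]))
a=np.mean([f(D),e(D),f(T),e(T)])
c1=np.mean(D,0); c2=np.mean(T,0)-toworld((0,-.171),np.zeros(2),a)
c=(c1+c2)/2; print("c",c1,c2,c,a)
np.savez("deck.npz",c=c,a=a)
for n,u,v,z in[("A",440,117,.053),("B",360,252,.053),("C",390,341,.053),("mod",346,175,.06)]:
    p=g(u,v,z); print(n,p.round(4),todeck(p,c,a).round(4))
E
python3 m.py; python3 - <<'E'
from workcell import monitor; from scipy.spatial.transform import Rotation as R
print(R.from_quat(monitor.state()["eef_rot"]).as_matrix().round(4))
E
```

```text
[[0.6918, 0.1329], [0.6573, -0.0861], [0.432, -0.0517], [0.4648, 0.1672]] [0.2217, 0.2279, 0.2213, 0.2296]
[[0.6597, -0.088], [0.6415, -0.2042], [0.4075, -0.167], [0.4265, -0.0504]] [0.1177, 0.237, 0.1181, 0.2362]
ang [-8.63453758 -8.75243486 -9.1007482  -9.07680902]
c [0.56147823 0.04057464] [0.56025132 0.04154339] [0.56086477 0.04105902] -0.1551795348785576
A [ 0.632  -0.0028] [ 0.0771 -0.0324]
B [0.5381 0.0547] [-0.0246  0.01  ]
C [0.4761 0.0348] [-0.0828 -0.0192]
mod [0.5914 0.0635] [0.0266 0.0269]
[[ 9.527e-01  3.039e-01 -4.000e-04]
 [ 3.039e-01 -9.527e-01  9.000e-04]
 [-1.000e-04 -1.000e-03 -1.000e+00]]
```

```bash
cat > go.py <<'E'
import sys; from h import *; from workcell import monitor
d=np.load("deck.npz"); c,a=d["c"],float(d["a"]); s=monitor.state(); M=R.from_quat(s["eef_rot"]).as_matrix()
print("t",round(s["time"],2),"deck",(1e3*todeck(s["tcp_pos"],c,a)).round(1),"z",round(1e3*s["tcp_pos"][2],1),"open",round(s["opening"],3),"F",np.round(s["wrist_force"],1))
yd=np.array([-np.sin(a),np.cos(a),0]); xd=np.array([np.cos(a),np.sin(a),0])
W=np.column_stack([yd,xd,[0,0,-1]]); print("turn needed deg",np.degrees(R.from_matrix(M.T@W).as_rotvec()).round(2))
for t in sys.argv[1:]:
    x,y,z=map(float,t.split(",")); p=np.r_[toworld((x/1e3,y/1e3),c,a),z/1e3]; print(t,"shift now cm",(100*M.T@(p-s["tcp_pos"])).round(2))
E
python3 -m creep '[[3.2,-2.4,0,0,0,-10.5,0.19],[3.6,-1.8,0,0,0,-10.5,0.19],[3.8,-1.1,0,0,0,-10.5,0.19],[4,-0.4,0,0,0,-10.5,0.19],[4,0.35,0,0,0,-10.5,0.19],[3.9,1.1,0,0,0,-10.5,0.19],[3.6,1.75,0,0,0,0,0.19],[3.6,1.75,0,0,0,0,0.19]]'; python3 go.py 77,18,120
```

```text
time: 1.1
tcp_pos: [0.3756, -0.3325, 0.2312]
eef_rot: [0.762, 0.647, -0.0, -0.0]
wrist_force: [1.0, -1.1, -0.5]
opening: 0.193
gripper_force: 0.0
t 1.1 deck [-125.3 -397.7] z 231.2 open 0.193 F [ 1.  -1.1 -0.5]
turn needed deg [-0.02 -0.01 -0.43]
77,18,120 shift now cm [41.72 19.92 11.12]
```

```bash
python3 -m creep '[[5.2,2.5,0,0,0,-0.4,0.19],[5.2,2.5,0,0,0,0,0.19],[5.2,2.5,0.5,0,0,0,0.19],[5.2,2.5,1,0,0,0,0.19],[5.2,2.5,2,0,0,0,0.19],[5.2,2.5,2.5,0,0,0,0.19],[5.2,2.5,2.5,0,0,0,0.19],[5.2,2.4,2.5,0,0,0,0.19]]'; python3 go.py 77,18,43
```

```text
time: 2.1
tcp_pos: [0.6369, 0.0472, 0.1204]
eef_rot: [0.76, 0.65, -0.0, -0.0]
wrist_force: [0.8, -1.2, 0.8]
opening: 0.19
gripper_force: 0.0
t 2.1 deck [74.2 17.8] z 120.4 open 0.19 F [ 0.8 -1.2  0.8]
turn needed deg [-0.02  0.02 -0.03]
77,18,43 shift now cm [0.02 0.28 7.74]
```

```bash
python3 -m creep '[[0,0.3,1.5,0,0,0,0.19],[0,0,2,0,0,0,0.19],[0,0,2,0,0,0,0.19],[0,0,1.3,0,0,0,0.19],[0,0,0.6,0,0,0,0.19],[0,0,0.3,0,0,0,0.19],[0,0,0,0,0,0,0.19],[0,0,0,0,0,0,0.19]]'; python3 go.py 77,18,43; python3 - <<'E'
from workcell import snapshot
import cv2
s=snapshot("side");im=s["image"][150:310,250:430,::-1]
cv2.imwrite("pics/s1.png",cv2.resize(im,None,fx=3.5,fy=3.5,interpolation=cv2.INTER_CUBIC))
E
```

```text
time: 3.1
tcp_pos: [0.6394, 0.0453, 0.0451]
eef_rot: [0.76, 0.65, 0.0, 0.0]
wrist_force: [0.6, 0.1, -0.1]
opening: 0.194
gripper_force: 0.0
t 3.1 deck [76.9 16.3] z 45.1 open 0.194 F [ 0.6  0.1 -0.1]
turn needed deg [ 0.04 -0.01 -0.02]
77,18,43 shift now cm [0.17 0.01 0.21]
```

View pics/s1.png

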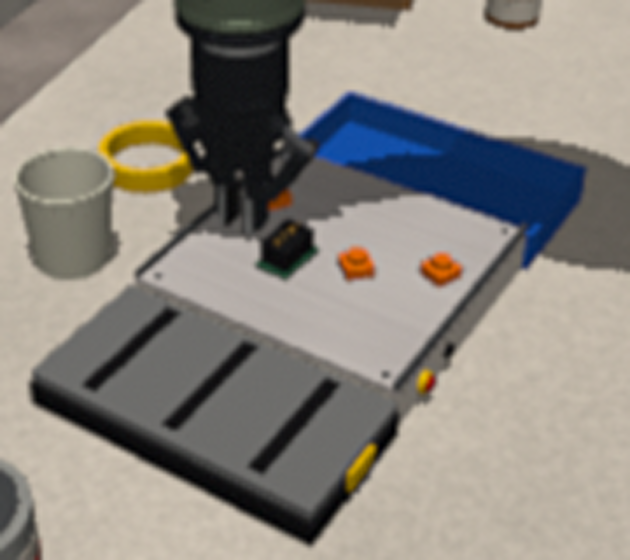

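The side crop shows the fingertips, slightly parted, just behind the far cap (px 278,200) and beside the module without touching it. I'll start the sweep.

```bash
python3 -m creep '[[-0.4,0,0.15,0,0,0,0.19],[-0.8,0,0,0,0,0,0.19],[-1,0,0,0,0,0,0.19],[-1,0,0,0,0,0,0.19],[-1.2,0,0,0,0,0,0.19],[-1.2,0,0,0,0,0,0.19],[-1.2,0,0,0,0,0,0.19],[-1.2,0,0,0,0,0,0.19]]'; python3 go.py 77,-155,43; python3 - <<'E'
from workcell import snapshot
import cv2
s=snapshot("side");im=s["image"][150:310,250:430,::-1]
cv2.imwrite("pics/s2.png",cv2.resize(im,None,fx=3.5,fy=3.5,interpolation=cv2.INTER_CUBIC))
E
```

```text
time: 4.15
tcp_pos: [0.6266, -0.0346, 0.0431]
eef_rot: [0.76, 0.65, -0.0, 0.0]
wrist_force: [0.2, -0.3, -0.8]
opening: 0.192
gripper_force: 0.0
t 4.15 deck [ 76.6 -64.6] z 43.1 open 0.192 F [ 0.2 -0.3 -0.8]
turn needed deg [-0.    0.   -0.02]
77,-155,43 shift now cm [-9.04  0.04  0.01]
```

View pics/s2.png

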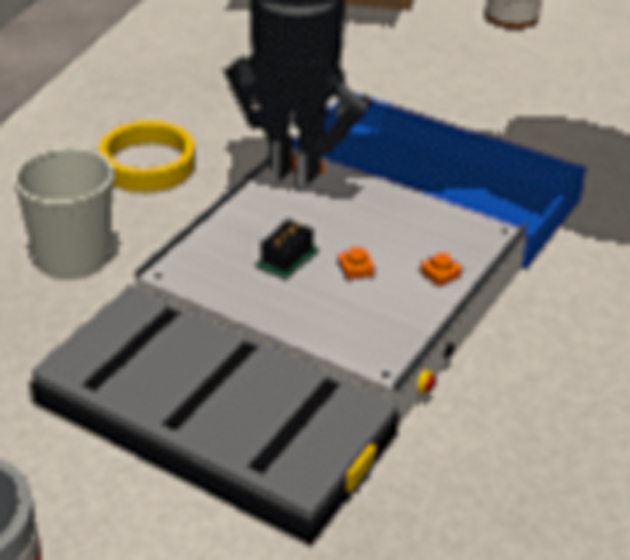

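The cap (px about 295-318,165) is captured in front of the fingers. I'll push it over the edge, then lift.

```bash
python3 -m creep '[[-1,0,0,0,0,0,0.19],[-1.2,0,0,0,0,0,0.19],[-1.2,0,0,0,0,0,0.19],[-1.2,0,0,0,0,0,0.19],[-1.2,0,0,0,0,0,0.19],[-1.2,0,0,0,0,0,0.19],[-1.2,0,0,0,0,0,0.19],[-1,0,0,0,0,0,0.19]]'; python3 -m creep '[[0,0,0,0,0,0,0.19],[0,0,1,0,0,0,0.19],[0,0,-2,0,0,0,0.19],[0,0,-3,0,0,0,0.19],[0,0,-3,0,0,0,0.19],[0,0,-1,0,0,0,0.19],[0,0,0,0,0,0,0.19],[0,0,0,0,0,0,0.19]]'; python3 go.py -25,62,120; python3 - <<'E'
from workcell import snapshot
import cv2
s=snapshot("top");im=s["image"][170:285,205:395,::-1]
cv2.imwrite("pics/t3.png",cv2.resize(im,None,fx=4,fy=4,interpolation=cv2.INTER_CUBIC))
E
```

```text
time: 5.2
tcp_pos: [0.6123, -0.1256, 0.0431]
eef_rot: [0.76, 0.65, -0.0, 0.0]
wrist_force: [0.0, -0.0, -0.5]
opening: 0.19
gripper_force: 0.0
time: 6.2
tcp_pos: [0.612, -0.1246, 0.1223]
eef_rot: [0.76, 0.65, -0.0, -0.0]
wrist_force: [0.4, 0.1, -0.1]
opening: 0.195
gripper_force: 0.0
t 6.2 deck [  76.2 -155.7] z 122.3 open 0.195 F [ 0.4  0.1 -0.1]
turn needed deg [-0.07  0.   -0.01]
-25,62,120 shift now cm [ 21.77 -10.12   0.25]
```

View pics/t3.png

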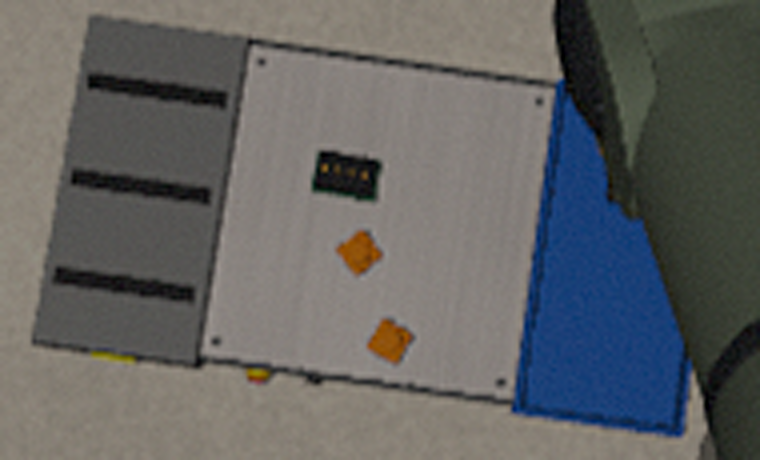

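The far cap is off the deck (orange sliver at 600,148 inside the tray). The module at (346,175) hasn't moved. Next is the middle cap.

```bash
python3 -m creep '[[2,-1,0,0,0,0,0.19],[3,-1.4,0,0,0,0,0.19],[3,-1.4,0,0,0,0,0.19],[3,-1.4,0,0,0,0,0.19],[3,-1.4,0,0,0,0,0.19],[3,-1.4,0,0,0,0,0.19],[3,-1.4,0,0,0,0,0.19],[1.2,-0.7,0,0,0,0,0.19]]'; python3 -m creep '[[0,0,1.5,0,0,0,0.19],[0,0,2,0,0,0,0.19],[0,0,2,0,0,0,0.19],[0,0,1.3,0,0,0,0.19],[0,0,0.6,0,0,0,0.19],[0,0,0.4,0,0,0,0.19],[0,0,0.1,0,0,0,0.19],[0,0,0,0,0,0,0.19]]'; python3 go.py -25,50,43 -25,-156,43
```

```text
time: 7.25
tcp_pos: [0.5443, 0.103, 0.1228]
eef_rot: [0.759, 0.651, -0.0, -0.0]
wrist_force: [0.3, -0.2, 0.2]
opening: 0.19
gripper_force: 0.0
time: 8.25
tcp_pos: [0.5458, 0.1005, 0.0444]
eef_rot: [0.76, 0.65, 0.0, 0.0]
wrist_force: [0.5, 0.8, 0.2]
opening: 0.189
gripper_force: 0.0
t 8.25 deck [-24.1  56.4] z 44.4 open 0.189 F [0.5 0.8 0.2]
turn needed deg [ 0.03 -0.01 -0.02]
-25,50,43 shift now cm [-0.64 -0.09  0.14]
-25,-156,43 shift now cm [-21.24  -0.08   0.14]
```

```bash
python3 -m creep '[[-0.6,-0.1,0.1,0,0,0,0.19],[-0.8,0,0,0,0,0,0.19],[-1,0,0,0,0,0,0.19],[-1.2,0,0,0,0,0,0.19],[-1.4,0,0,0,0,0,0.19],[-1.4,0,0,0,0,0,0.19],[-1.4,0,0,0,0,0,0.19],[-1.4,0,0,0,0,0,0.19]]'; python3 go.py -25,-156,43; python3 - <<'E'
from workcell import snapshot
import cv2
s=snapshot("side");im=s["image"][150:310,250:430,::-1]
cv2.imwrite("pics/s4.png",cv2.resize(im,None,fx=3.5,fy=3.5,interpolation=cv2.INTER_CUBIC))
E
```

```text
time: 9.25
tcp_pos: [0.5301, 0.0087, 0.0431]
eef_rot: [0.76, 0.65, -0.0, 0.0]
wrist_force: [-0.2, -0.1, 0.2]
opening: 0.189
gripper_force: 0.1
t 9.25 deck [-25.3 -36.8] z 43.1 open 0.189 F [-0.2 -0.1  0.2]
turn needed deg [ 0.    0.   -0.03]
-25,-156,43 shift now cm [-1.192e+01  4.000e-02  1.000e-02]
```

View pics/s4.png

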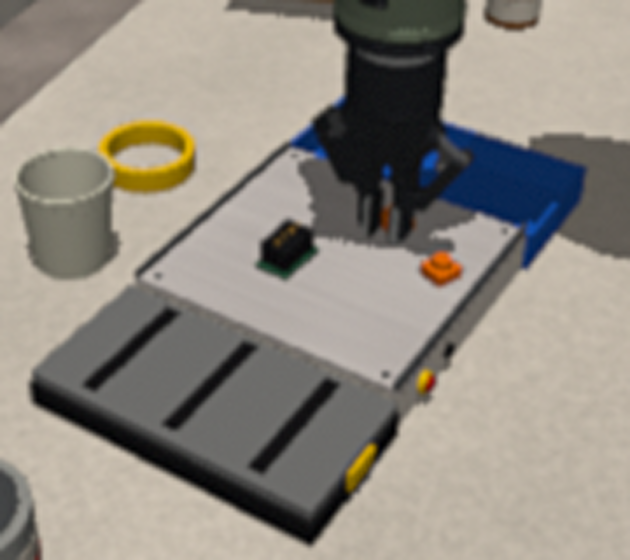

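The cap (px 390,220) is held between the fingers, and the module and near cap are untouched. I'll finish this sweep, lift, and go to the near cap.

```bash
python3 -m creep '[[-1.4,0,0,0,0,0,0.19],[-1.5,0,0,0,0,0,0.19],[-1.5,0,0,0,0,0,0.19],[-1.5,0,0,0,0,0,0.19],[-1.5,0,0,0,0,0,0.19],[-1.5,0,0,0,0,0,0.19],[-1.5,0,0,0,0,0,0.19],[-1.5,0,0,0,0,0,0.19]]'; python3 -m creep '[[0,0,0,0,0,0,0.19],[0,0,0,0,0,0,0.19],[0,0,-1,0,0,0,0.19],[0,0,-2,0,0,0,0.19],[0,0,-3,0,0,0,0.19],[0,0,-2,0,0,0,0.19],[0,0,0,0,0,0,0.19],[0,0,0,0,0,0,0.19]]'; python3 go.py -81,27,120
```

```text
time: 10.3
tcp_pos: [0.5117, -0.1089, 0.0431]
eef_rot: [0.76, 0.65, 0.0, -0.0]
wrist_force: [-0.4, -1.0, -0.3]
opening: 0.19
gripper_force: 0.0
time: 11.3
tcp_pos: [0.5117, -0.1077, 0.1229]
eef_rot: [0.76, 0.65, -0.0, -0.0]
wrist_force: [-0.1, 1.0, -0.3]
opening: 0.189
gripper_force: 0.0
t 11.3 deck [ -25.6 -154.6] z 122.9 open 0.189 F [-0.1  1.  -0.3]
turn needed deg [-0.01  0.    0.  ]
-81,27,120 shift now cm [18.16 -5.54  0.29]
```

```bash
python3 -m creep '[[2,-0.6,0,0,0,0,0.19],[2.5,-0.8,0,0,0,0,0.19],[2.5,-0.8,0,0,0,0,0.19],[2.5,-0.8,0,0,0,0,0.19],[2.5,-0.8,0,0,0,0,0.19],[2.5,-0.8,0,0,0,0,0.19],[2.5,-0.7,0,0,0,0,0.19],[1.2,-0.2,0,0,0,0,0.19]]'; python3 go.py -81,27,43;  python3 - <<'E'
from workcell import snapshot
import cv2
s=snapshot("side");im=s["image"][150:310,250:430,::-1]
cv2.imwrite("pics/s5.png",cv2.resize(im,None,fx=3.5,fy=3.5,interpolation=cv2.INTER_CUBIC))
E
```

```text
time: 12.3
tcp_pos: [0.4852, 0.0818, 0.1226]
eef_rot: [0.759, 0.651, -0.0, -0.0]
wrist_force: [-0.4, -0.6, -0.4]
opening: 0.19
gripper_force: 0.0
t 12.3 deck [-81.1  28.5] z 122.6 open 0.19 F [-0.4 -0.6 -0.4]
turn needed deg [-0.06 -0.    0.09]
-81,27,43 shift now cm [-0.15  0.02  7.96]
```

View pics/s5.png

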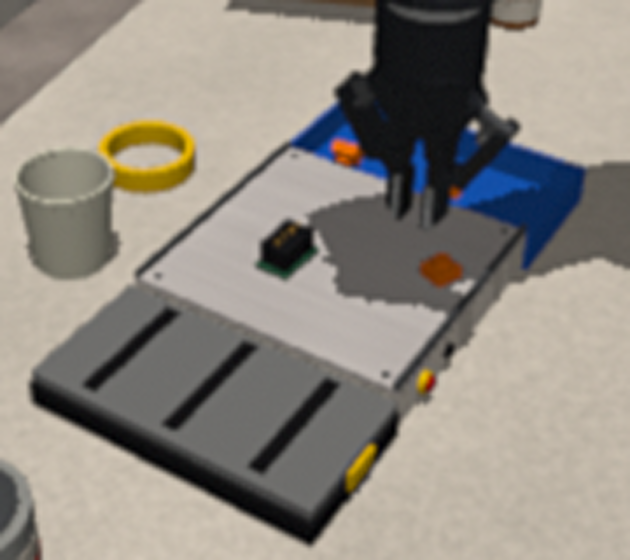

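Two caps lie in the tray (346,150 and about 455,192), and the near cap is still at (441,268). I'll lower behind it and sweep.

```bash
python3 -m creep '[[0,0,1.5,0,0,0,0.19],[0,0,2,0,0,0,0.19],[0,0,2,0,0,0,0.19],[0,0,1.3,0,0,0,0.19],[0,0,0.7,0,0,0,0.19],[0,0,0.4,0,0,0,0.19],[0,0,0.05,0,0,0,0.19],[0,0,0,0,0,0,0.19]]'; python3 -m creep '[[-0.6,0,0,0,0,0,0.19],[-0.8,0,0,0,0,0,0.19],[-1,0,0,0,0,0,0.19],[-1,0,0,0,0,0,0.19],[-1.2,0,0,0,0,0,0.19],[-1.2,0,0,0,0,0,0.19],[-1.2,0,0,0,0,0,0.19],[-1.2,0,0,0,0,0,0.19]]'; python3 go.py -81,-156,43; python3 - <<'E'
from workcell import snapshot
import cv2
s=snapshot("side");im=s["image"][150:310,250:430,::-1]
cv2.imwrite("pics/s6.png",cv2.resize(im,None,fx=3.5,fy=3.5,interpolation=cv2.INTER_CUBIC))
E
```

```text
time: 13.35
tcp_pos: [0.486, 0.0804, 0.044]
eef_rot: [0.76, 0.65, 0.0, 0.0]
wrist_force: [-0.3, 0.2, 0.7]
opening: 0.194
gripper_force: 0.0
time: 14.35
tcp_pos: [0.4729, -0.0014, 0.0436]
eef_rot: [0.76, 0.65, 0.0, 0.0]
wrist_force: [-0.1, -0.4, -0.2]
opening: 0.192
gripper_force: 0.1
t 14.35 deck [-80.3 -55.6] z 43.6 open 0.192 F [-0.1 -0.4 -0.2]
turn needed deg [ 0.   -0.   -0.03]
-81,-156,43 shift now cm [-10.04  -0.06   0.06]
```

View pics/s6.png

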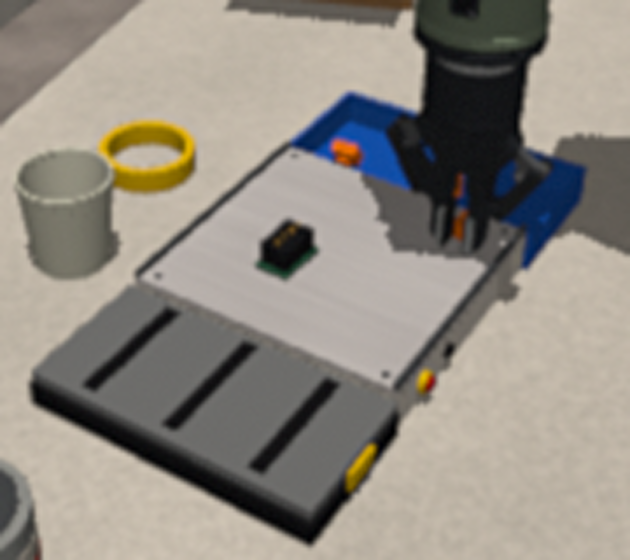

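The last cap (460,222) is held in front of the fingers. I'll finish the sweep, lift, and back away.

```bash
python3 -m creep '[[-1.2,0,0,0,0,0,0.19],[-1.3,0,0,0,0,0,0.19],[-1.3,0,0,0,0,0,0.19],[-1.3,0,0,0,0,0,0.19],[-1.3,0,0,0,0,0,0.19],[-1.3,0,0,0,0,0,0.19],[-1.3,0,0,0,0,0,0.19],[-1.2,0,0,0,0,0,0.19]]'; python3 -m creep '[[0,0,0,0,0,0,0.19],[0,0,0,0,0,0,0.19],[0,0,-1,0,0,0,0.19],[0,0,-3,0,0,0,0.19],[0,0,-4,0,0,0,0.19],[0,0,-4,0,0,0,0.19],[0,0,-3,0,0,0,0.19],[0,0,-1,0,0,0,0.19]]'; python3 -m creep '[[-2,0,0,0,0,0,0.19],[-3,0,0,0,0,0,0.19],[-4,0,0,0,0,0,0.19],[-4,0,0,0,0,0,0.19],[-3,0,0,0,0,0,0.19],[-2,0,0,0,0,0,0.19],[-1,0,0,0,0,0,0.19],[0,0,0,0,0,0,0.19]]'; python3 go.py; python3 - <<'E'
from workcell import snapshot
import cv2,numpy as np
a=snapshot("top")["image"][120:290,130:510,::-1]; b=snapshot("side")["image"][130:300,170:550,::-1]
cv2.imwrite("pics/f.png",cv2.resize(np.vstack([a,b]),None,fx=1.7,fy=1.7,interpolation=cv2.INTER_CUBIC))
E
```

```text
time: 15.4
tcp_pos: [0.4571, -0.1022, 0.0436]
eef_rot: [0.76, 0.65, 0.0, 0.0]
wrist_force: [-0.2, -0.4, -0.5]
opening: 0.191
gripper_force: 0.0
time: 16.4
tcp_pos: [0.4578, -0.1011, 0.2056]
eef_rot: [0.76, 0.65, 0.001, 0.001]
wrist_force: [0.7, -0.8, -0.2]
opening: 0.19
gripper_force: 0.0
time: 17.4
tcp_pos: [0.4277, -0.2888, 0.2033]
eef_rot: [0.76, 0.65, 0.0, -0.0]
wrist_force: [0.8, 1.0, -0.5]
opening: 0.192
gripper_force: 0.0
t 17.4 deck [ -80.6 -346.5] z 203.3 open 0.192 F [ 0.8  1.  -0.5]
turn needed deg [-0.03 -0.02 -0.03]
```

View pics/f.png

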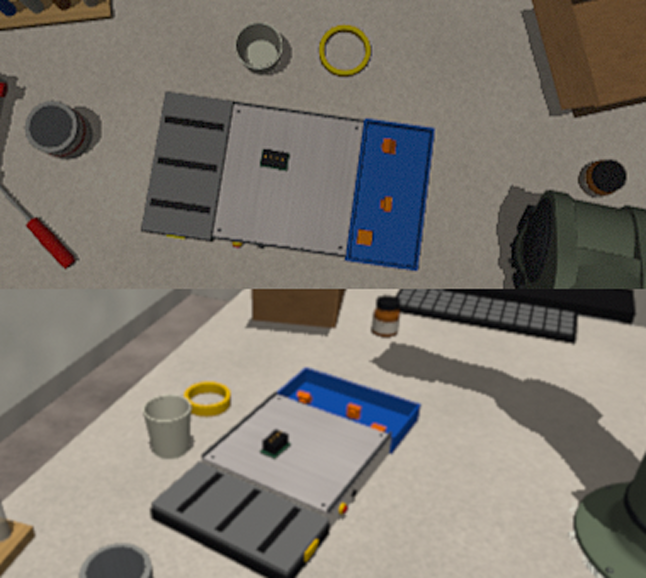

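All three caps lie in the blue tray (389,146; 387,204; 365,237 in the top half). The module and the other items haven't moved, and the arm is clear. I'll hand in.

```bash
python3 -c "
from workcell import workorder
print(workorder.finish_job())"
```

```text
the job is handed in; nothing more can be done
None
```

All three orange caps were swept off the open end into the blue scrap tray; in the final pictures the module and the rest of the bench looked unmoved, and I handed the job in at about 17.5 s.

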